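# Put the blue pot away in the push-to-open colour chest

## Robot

A 6-joint arm with a two-finger parallel gripper is mounted at the origin on the work surface. World frame = base frame: x ahead of the robot, y to its left, z up, the work surface at z = 0. Lengths are in m, angles in rad, forces in N, time in s.
With the tool pointing down it reaches from about 0.35 to 0.875 m from the base axis. Payload 4.2 kg.
Tool frame: the origin (TCP) lies at the very end of the fingers, on their centre line; the grasp point (between the pads) lies 19 mm behind it; z points along the fingers, y is the line along which they close (so a half turn about z gives the same grasp; the last joint's range is limited). The gripper opens to 85 mm and grips with 20 to 120 N. Pads are 22 mm wide; open, the fingers measure 114 mm over their backs; the gripper's body (76 mm by 85 mm) begins 54 mm behind the grasp point. The pads swing forward as they close: fully open they stand 13 mm farther back than shut.
Start: joints at [1.47, 0.385, 0.008, 0, -1.194, -0.259], TCP at [0.22, 0.585, 0.231] pointing down, gripper open.
Joint ranges: [-3.14, 3.14], [-1.21, 2.06], [-1.07, 1.41], [-3.16, 2.05], [-2.99, -0.16], [-3.1, 3.1]. Speed limits (rad/s): [2.79, 2.79, 3.14, 3.14, 3.14, 3.14].

## Interface

Orientations are given as a unit quaternion [w, x, y, z].
In Python, from rig import * gives the robot as it stands.
- The arm moves only by the tool send_rows, never from a script. Its argument "rows" is a list that holds one entry, the list of rows, each a list of 6 numbers: the shift along the tool's x, y, z in units of 50 mm (1.0 is 50 mm), then the turn, a rotation vector about the tool's x, y, z in units of 6 degrees (1.0 is 6 degrees). A call has 1 to 10 rows; each row shifts and turns the commanded pose from where the row before left it, along the tool's axes as they then stand; what a row does not reach is not made up. A row lasts 1/10 s, in which the tool goes at most 50 mm and 8.59 degrees, less where a joint would pass 70% of its speed; a pose out of reach is approached as far as the arm can. A call is refused whole if a number of a shift passes 1 or a number of a turn 1, either way. A call with a gripper value outside its range is refused whole. "fingers" is the opening in per cent of the stroke, from 0 (shut) to 100 (fully open), set as the call begins (left out, the last holds). The fingers move at their own pace and stop on an object; "squeeze" is the grip in N (left out, the last holds). Time passes only in rows, so rows that do not move let the fingers close. It gives the time, the measured TCP pose, the force, the opening and the grip force at its end, in the units of the state.
- observe(): the state, without advancing time (a new reading comes with each control period).
- get_image(name): name is "side" or "top" or "wrist"; returns the picture (400x640x3 uint8, red, green, blue); there is no depth.
- get_calibration(name): a dict with "camera_matrix" (3x3 intrinsics, pixels), "position" and "attitude" of the camera in the world; the wrist camera has in their place "tool_from_camera" (4x4, takes a point from camera to tool coordinates, whose origin is the TCP and whose axes are the flange's). Camera axes: x right, y down, z forward; pixel columns grow to the right and rows downward; lengths in m; the calibration is good to about 2 mm. The wrist camera is an equidistant fisheye: a pixel r from the principal point sees the ray r / f radians off the axis. A picture is of the moment at which its call begins: read the wrist's pose just before it. get_calibration takes no time and is no camera call.
- hand_in(): hands the job in; it is judged then, once.
The state is a dict: "t": time; "joint_positions": joint angles; "qd": joint speeds; "effort": joint torques, N m; "tool_pos": TCP position; "orientation": TCP orientation; "ft_force": force on the tool from outside, world axes, zero at the start; "ft_torque": the same for the moment, N m; "grip_width": finger opening in m; "finger_force": force on a finger pad.
Only numpy, scipy, OpenCV 4.12 (cv2) and the standard library are available. Lean on these libraries where they do the work, as an engineer would, in place of code of your own. Each camera call takes 0.05 s, during which the arm holds its last target. There are 200 camera calls.

## Task

Press the handle-less front of the low wooden colour chest so that its touch latch lets go and the drawer springs ajar, and stand the blue pot upright on the drawer floor. Then press the front back in until the latch catches and the drawer stays shut. Press slowly and only until you feel the latch bottom out, never harder, and leave the yellow pot, the green bottle and the brush jar standing where they are.

Things in the scene. Friction and masses are not known exactly. Their poses are not given: they have to be found in the camera images.
- chest: Low wooden chest, fixed: 200 deep (x), 220 wide (y), 78 high. Origin: on the table, middle of the carcass's front edge; x points into the chest (drawer opens to -x), y to its left seen from the robot, z up. Top board 10 thick, begins at x = 0. Latched, the front's face is at x = -30, so it can be pressed 19 in before fingers meet the carcass; fully ajar, at x = -105.
- drawer_slide (a joint): How far the drawer is out, m, along the chest's -x: 0 latched, 0.075 at its ajar end stop, negative when pressed past shut. A spring pushes it out with 4 (ajar) to 5 N (shut). Push-push latch: press past 0 and let go; from shut it springs out to 0.075 in 0.6 s, from ajar it returns to 0 (to 1 mm) and stays. Unless it first runs fully out (hand back 80 mm or more) it cannot latch again.
- drawer: The drawer; plain pale wooden front with a brass strip, 196 wide, 57 high, 30 thick. Origin: centre of its outer face, 35.5 above the table; axes as the chest's. Latch: moves under a slow push of 7 N or less until the latch switches, 5 to 17 mm past shut (unseen, differs each time); then a stiff buffer, 8 N/mm. Press slowly, stop when force passes 10 N, let go; over 15 N overloads it.
- drawer_floor (a point): Point on the drawer's floor, 26 above the table, mid-width, at the inner face of the front panel; moves with the drawer, axes as the chest's. Inside: 134 long (x from 0), 176 wide, side walls 24 high. Fully ajar, the first 75 of the length is open from above, between the panel (top 38 above the floor) and the top board (42 to 52 above the floor); the pot passes under the board.
- blue_pot: Round blue paint pot with a black-rimmed lid, blue on top: 34 diameter up to 24 high, the lid 31 diameter, 34 high in all, about 60 g. Origin: centre of its underside, z up. Stands on the table to the left or the right of the chest.
- yellow_pot: The same pot in yellow, standing on the other side; bystander. Origin: centre of its underside.
- green_bottle: Green glass bottle with a white cap, 58 diameter, 150 high, beside the chest's rear; bystander. Origin: centre of its underside.
- brush_jar: White ceramic jar of brushes, 76 diameter, jar 90 high and 245 with the brushes, beside the chest's rear; bystander. Origin: centre of its underside.
Not all that is in view belongs to the job. Several things have the shape of the blue_pot; the one meant has the colours described above.

How it is judged:
On the way, in this order (a step that is already met when the one before it is completed fails the run):
1. the drawer has sprung ajar, out to its end stop (value of joint drawer_slide above 0.068 m), for 0.2 s.
2. the blue pot stands upright on the floor of the open drawer, let go (x of blue_pot in the frame of drawer_floor between 0.012 and 0.118 m and y of blue_pot in the frame of drawer_floor between -0.078 and 0.078 m and z of blue_pot in the frame of drawer_floor between -0.005 and 0.006 m and angle between blue_pot's own z axis and vertical below 0.12 rad and contact force between the fingers and blue_pot below 0.05 N and value of joint drawer_slide above 0.05 m), for 0.2 s.
At the end, for the whole second after the job is handed in: Drawer latched shut (joint -2 to 3 mm, at rest). Blue pot let go, at rest, upright within 0.12 rad, underside within 6 mm of the drawer floor, axis 12 to 118 mm behind the panel and within 78 mm of mid-width. Yellow pot, bottle and jar within 20 mm of their starts (value of joint drawer_slide between -0.002 and 0.003 m and x of blue_pot in the frame of drawer_floor between 0.012 and 0.118 m and y of blue_pot in the frame of drawer_floor between -0.078 and 0.078 m and z of blue_pot in the frame of drawer_floor between -0.005 and 0.006 m and angle between blue_pot's own z axis and vertical below 0.12 rad and contact force between the fingers and blue_pot below 0.05 N and linear speed of blue_pot below 0.02 m/s and linear speed of drawer below 0.01 m/s); the robot touches nothing.
It fails at once if the drawer is pressed with more than 15 N (contact force between any of the fingers, the arm and drawer above 15 N).
It fails at once if the yellow pot, the bottle or the brush jar is moved more than 20 mm or tipped ((distance of yellow_pot from where it was at the start of the episode above 0.02 m or angle between yellow_pot's own z axis and vertical above 0.3 rad) or (distance of green_bottle from where it was at the start of the episode above 0.02 m or angle between green_bottle's own z axis and vertical above 0.3 rad) or (distance of brush_jar from where it was at the start of the episode above 0.02 m or angle between brush_jar's own z axis and vertical above 0.3 rad)).
It also fails if it takes over 72 s, if anything falls off the work surface, if the arm or the gripper's body presses on something with over 40 N, if the wrist force passes 120 N, or if a joint passes its speed limit or range.

## Working session

There is one attempt and no reset: what is moved stays moved. The work goes in short steps, Python scripts to look and compute and a tool call to move; the robot and the scene stay as the last step left them, time stands still between calls to the robot, and variables do not carry over. Pictures are saved under pics/ and viewed, at most 10 in all, crops included, and the job is handed in when it is done.

Besides the shell and the picture viewer there is one more tool, called after "Request:" in YAML: its name, and indented under it one key for each argument. send_rows: Moves the arm, as the interface text tells. Its arguments: {"type":"object","properties":{"rows":{"type":"array"},"fingers":{"type":"number"},"squeeze":{"type":"number"}},"required":["rows"]}

```bash
mkdir -p pics; python3 - <<'E'
from rig import *
import cv2,json
s=observe(); print(s)
for n in ("side","top","wrist"):
    im=get_image(n); cv2.imwrite(f"pics/{n}0.png",im[:,:,::-1]); print(n,get_calibration(n))
E
```

```text
{'t': 0.0, 'joint_positions': array([ 1.46960749e+00,  3.85542157e-01,  6.61030909e-03, -5.43321470e-04,
       -1.19394787e+00, -2.58614946e-01]), 'qd': array([ 0.00025697, -0.00112123, -0.00108068, -0.00086052,  0.00084575,
        0.00012457]), 'effort': array([-7.57028993e-04, -3.92291379e+01,  1.88395894e+01,  4.18629214e+00,
       -4.69684484e-03, -1.38226676e-05]), 'tool_pos': array([0.21981265, 0.58444741, 0.2302176 ]), 'orientation': array([ 1.05832382e-03,  9.83842747e-01, -1.79031561e-01, -1.69801599e-04]), 'ft_force': array([-0.12905746,  0.46147103,  0.58113596]), 'ft_torque': array([ 0.03032971, -0.01878442, -0.00190891]), 'finger_force': 0.0, 'grip_width': 0.08537504649728896}
side {'camera_matrix': array([[380.3340533 ,   0.        , 315.44251766],
       [  0.        , 380.3340533 , 200.59677294],
       [  0.        ,   0.        ,   1.        ]]), 'position': array([0.20084451, 0.56568558, 0.69011958]), 'attitude': array([ 0.10452585, -0.26688304,  0.88074053, -0.37701977])}
top {'camera_matrix': array([[474.83326578,   0.        , 313.53762578],
       [  0.        , 474.83326578, 206.56888449],
       [  0.        ,   0.        ,   1.        ]]), 'position': array([0.5078891 , 0.00676957, 1.04085199]), 'attitude': array([-0.01151526,  0.71725593, -0.69664093,  0.0101362 ])}
wrist {'camera_matrix': array([[309.70691629,   0.        , 316.51432789],
       [  0.        , 309.70691629, 207.73022595],
       [  0.        ,   0.        ,   1.        ]]), 'tool_from_camera': array([[-1.48840394e-03, -9.64623608e-01, -2.63626780e-01,
         6.67820127e-02],
       [ 9.99998728e-01, -1.28480486e-03, -9.44702781e-04,
        -5.57806547e-04],
       [ 5.72573637e-04, -2.63627851e-01,  9.64624294e-01,
        -1.42520406e-01],
       [ 0.00000000e+00,  0.00000000e+00,  0.00000000e+00,
         1.00000000e+00]])}
```

View pics/top0.png

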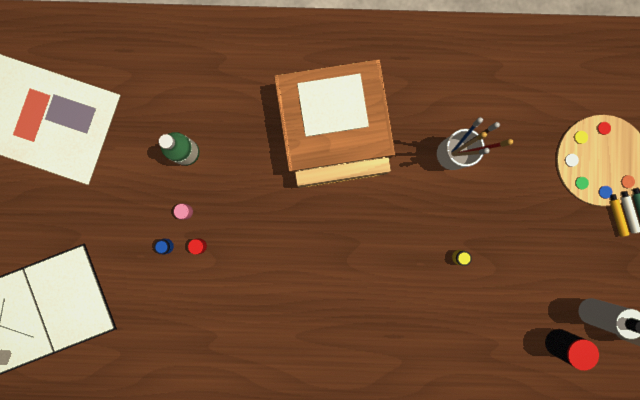

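View pics/side0.png

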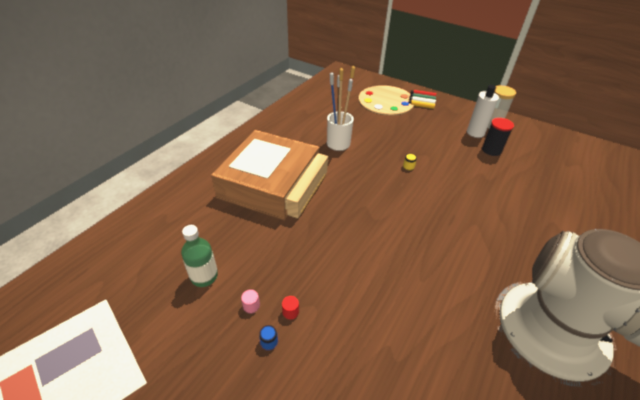

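The top view shows the chest at about (335,120) with its front facing down-right-ish (pale front ~(343,172)). The green bottle is at (178,150), the jar at (461,150) and the yellow pot at (464,258). Things that could be taken for the blue pot: blue (163,247), red (196,247), pink (181,211), yellow (464,258). I choose the blue one at (163,247) and check it in a close crop.

```bash
cat > h.py <<'E'
import numpy as np, cv2
from scipy.spatial.transform import Rotation as R
from rig import *
def rot(q): return R.from_quat([q[1],q[2],q[3],q[0]])
def cast(n,px,z,cal=None):
    c=cal or get_calibration(n); px=np.atleast_2d(px).astype(float)
    d=np.c_[px,np.ones(len(px))]@np.linalg.inv(c["camera_matrix"]).T
    d=rot(c["attitude"]).apply(d); p=np.array(c["position"])
    return p+d*((z-p[2])/d[:,2])[:,None]
def blob(im,lo,hi,box=None):
    h=cv2.cvtColor(im,cv2.COLOR_RGB2HSV); m=cv2.inRange(h,np.array(lo),np.array(hi))
    if box: k=np.zeros_like(m);x0,y0,x1,y1=box;k[y0:y1,x0:x1]=255;m&=k
    c=max(cv2.findContours(m,cv2.RETR_EXTERNAL,cv2.CHAIN_APPROX_NONE)[0],key=cv2.contourArea)
    return c
E
python3 - <<'E'
from h import *
im=cv2.imread("pics/top0.png")
a=cv2.resize(im[190:270,130:230],None,fx=4,fy=4,interpolation=cv2.INTER_CUBIC)
b=cv2.resize(im[50:200,260:410],None,fx=3.6,fy=3.6,interpolation=cv2.INTER_CUBIC)
W=np.zeros((600,800,3),np.uint8); W[:320,:400]=a[:320,:400]
b=cv2.resize(im[50:200,260:410],(400,400),interpolation=cv2.INTER_CUBIC); W[:400,400:]=b
c=cv2.imread("pics/side0.png")[310:360,240:310]; W[320:600,:392]=cv2.resize(c,(392,280),interpolation=cv2.INTER_CUBIC)
cv2.imwrite("pics/crop1.png",W)
E
```

```text
(no output)
```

View pics/crop1.png

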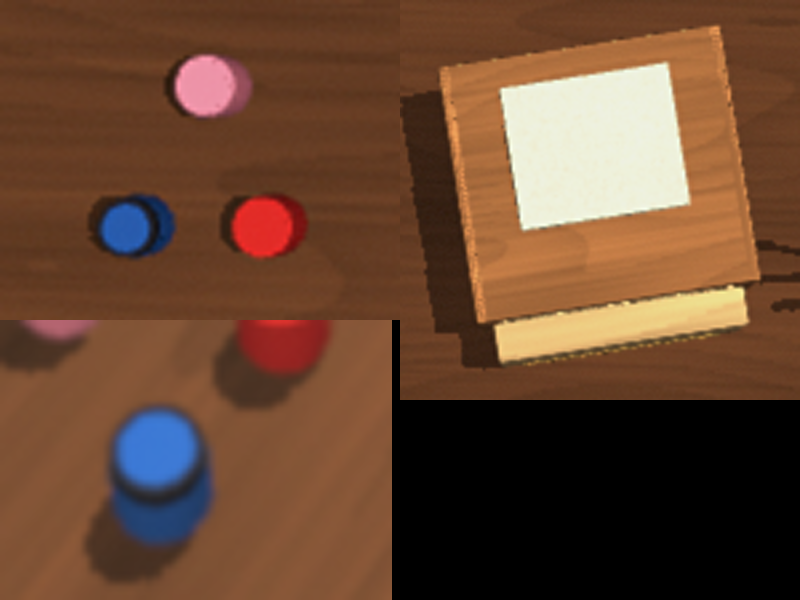

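The crop confirms the blue lid with its black rim at about (161.5,247), with the red pot 33 px to its right. The pale panel's top outer edge runs from about (298.6,185.7) to (390.1,171.5).

```bash
python3 - <<'E'
from h import *
im=cv2.cvtColor(cv2.imread("pics/top0.png"),cv2.COLOR_BGR2RGB); np.set_printoptions(precision=4,suppress=True)
sd=cv2.cvtColor(cv2.imread("pics/side0.png"),cv2.COLOR_BGR2RGB)
T=cast("top",[[290,170.7],[394.6,154.6],[379.2,60.5],[275.5,75.5]],.078); print("top corners FL FR BR BL\n",T)
for i in range(4): print(np.linalg.norm(T[i]-T[(i+1)%4]))
P=cast("top",[[298.6,185.7],[390.1,171.5]],.064); print("panel",P, np.linalg.norm(P[0]-P[1]))
for a,b in ((T[0],T[1]),(T[3],T[2]),(P[0],P[1])): d=a-b; print("yaw of y", np.arctan2(-d[0],d[1]))
for a,b in ((T[0],T[3]),(T[1],T[2])): d=b-a; print("yaw of x", np.arctan2(d[1],d[0]))
for n,px,z in (("top",[[161.5,247]],.034),("top",[[464,258.5]],.034),("top",[[196,247]],.034),("top",[[181,211.5]],.034)): print(px,cast(n,px,z))
# blue lid by mask both views
for n,i,b in (("top",im,(145,230,180,262)),("side",sd,(250,315,290,355))):
    c=blob(i,(100,150,140),(125,255,255),b); (u,v),r=cv2.minEnclosingCircle(c); m=cv2.moments(c); print(n,u,v,r,m['m10']/m['m00'],m['m01']/m['m00'],cast(n,[[m['m10']/m['m00'],m['m01']/m['m00']]],.034))
print(sd[325:350:3,268])
E
```

```text
top corners FL FR BR BL
 [[ 0.6089  0.0591  0.078 ]
 [ 0.6479 -0.1527  0.078 ]
 [ 0.8404 -0.1166  0.078 ]
 [ 0.8033  0.0947  0.078 ]]
0.21534614006792818
0.1958177822333487
0.21452278146966222
0.19764063121696537
panel [[ 0.5799  0.0411  0.064 ]
 [ 0.6147 -0.1466  0.064 ]] 0.19095370928334637
yaw of y 0.18219005295236118
yaw of y 0.17368755501227845
yaw of y 0.183326026236096
yaw of x 0.18140830203244823
yaw of x 0.18564534874651217
[[161.5, 247]] [[0.4437 0.3284 0.034 ]]
[[464, 258.5]] [[ 0.4382 -0.3119  0.034 ]]
[[196, 247]] [[0.4459 0.2554 0.034 ]]
[[181, 211.5]] [[0.52  0.29  0.034]]
top 161.0 246.5 5.590270042419434 161.01176470588234 246.61764705882354 [[0.4445 0.3295 0.034 ]]
side 267.4090881347656 332.81817626953125 6.837191581726074 267.4511378848728 332.78848728246317 [[0.4469 0.3301 0.034 ]]
[[ 86  71  81]
 [ 61 122 212]
 [ 60 122 213]
 [ 61 122 213]
 [ 62 121 213]
 [ 54  63  85]
 [ 35  53  84]
 [ 35  67 117]
 [ 50  62  94]]
```

Request:
send_rows:
  rows:
    - [[0,0,0,0,0,-1],[0,0,0,0,0,-1],[0,0,0,0,0,-1],[0,0,0,0,0,-1],[0,0,0,0,0,-1],[0,0,0,0,0,-0.1],[0,0,0,0,0,0]]
  fingers: 0
  squeeze: 20

```text
t: 0.85
tool_pos: [0.22, 0.5849, 0.231]
orientation: [0.0, 0.996, 0.086, -0.0]
ft_force: [0.6, 0.9, -1.2]
grip_width: 0.0001
finger_force: 0.0
```

```bash
cat >> h.py <<'E'
YAW=.181; O=np.array([.6284,-.0468,0]); C=R.from_euler('z',YAW)
def go(x,y,z,world=False):
    "delta in tool units to a target given in the chest frame (or world)"
    s=observe(); q=rot(s["orientation"]); p=np.array([x,y,z]) if world else O+C.apply([x,y,z])
    # yaw error: tool x versus chest x
    tx=q.as_matrix()[:,0]; e=np.angle(np.exp(1j*(np.arctan2(tx[1],tx[0])-YAW)))
    print("t",s["t"],"d units",np.round(q.inv().apply(p-s["tool_pos"])/.05,3),"turn z units",round(np.degrees(e)/6,3),"tilt",np.round(q.as_matrix()[:,2],4),"chest pos",np.round(C.inv().apply(s["tool_pos"]-O),4),"F",np.round(C.inv().apply(s["ft_force"]),2),"j",np.round(s["joint_positions"],2))
E
python3 -c "
from h import *
go(-.065,0,.2)"
```

```text
t 0.85 d units [ 4.581 13.858  0.625] turn z units -0.082 tilt [-2.e-04 -5.e-04 -1.e+00] chest pos [-0.288   0.6949  0.231 ] F [ 0.77  0.82 -1.24] j [ 1.47  0.38  0.01 -0.   -1.19  0.27]
```

Request:
send_rows:
  rows:
    - [[0.28,0.86,0,0,0,-0.08],[0.28,0.86,0,0,0,0],[0.28,0.86,0,0,0,0],[0.28,0.86,0,0,0,0],[0.28,0.86,0,0,0,0],[0.28,0.86,0,0,0,0],[0.28,0.86,0,0,0,0],[0.28,0.86,0,0,0,0],[0.28,0.86,0,0,0,0],[0.28,0.86,0,0,0,0]]

```text
t: 1.85
tool_pos: [0.436, 0.1857, 0.2316]
orientation: [-0.0, 0.996, 0.09, 0.0]
ft_force: [0.7, 0.1, -0.6]
grip_width: -0.0002
finger_force: 0.0
```

Request:
send_rows:
  rows:
    - [[0.28,0.86,0,0,0,0],[0.28,0.86,0,0,0,0],[0.28,0.86,0,0,0,0],[0.28,0.86,0,0,0,0],[0.28,0.86,0,0,0,0],[0,0,0,0,0,0],[0,0,0,0,0,0]]

```text
t: 2.55
tool_pos: [0.5433, -0.0124, 0.2308]
orientation: [-0.0, 0.996, 0.089, -0.0]
ft_force: [0.3, 0.7, 0.8]
grip_width: -0.0003
finger_force: 0.0
```

```bash
python3 -c "
from h import *
go(-.065,0,.022)"
```

```text
t 2.55 d units [0.256 0.984 4.176] turn z units -0.021 tilt [-0.001  0.    -1.   ] chest pos [-0.0775  0.0492  0.2308] F [0.43 0.59 0.78] j [ 0.28  0.25 -0.19 -0.   -1.13  1.47]
```

Request:
send_rows:
  rows:
    - [[0.1,0.5,0.6,0,0,0],[0,0.48,0.8,0,0,0],[0,0,0.95,0,0,0],[0,0,0.95,0,0,0],[0,0,0.6,0,0,0],[0,0,0.27,0,0,0],[0,0,0,0,0,0],[0,0,0,0,0,0]]

```text
t: 3.35
tool_pos: [0.5576, -0.0576, 0.0235]
orientation: [0.0, 0.996, 0.092, 0.0]
ft_force: [0.4, -0.5, 0.5]
grip_width: 0.0002
finger_force: 0.0
```

```bash
python3 - <<'E'
from h import *
go(-.042,0,.022)
im=get_image("top"); cv2.imwrite("pics/a.png",cv2.resize(im[100:230,250:430,::-1],(720,520),interpolation=cv2.INTER_CUBIC))
E
```

```text
t 3.35 d units [0.591 0.045 0.03 ] turn z units 0.031 tilt [ 9.e-04 -1.e-04 -1.e+00] chest pos [-0.0716  0.0022  0.0235] F [ 0.28 -0.56  0.51] j [ 0.19  0.51 -0.39  0.   -0.66  1.57]
```

View pics/a.png

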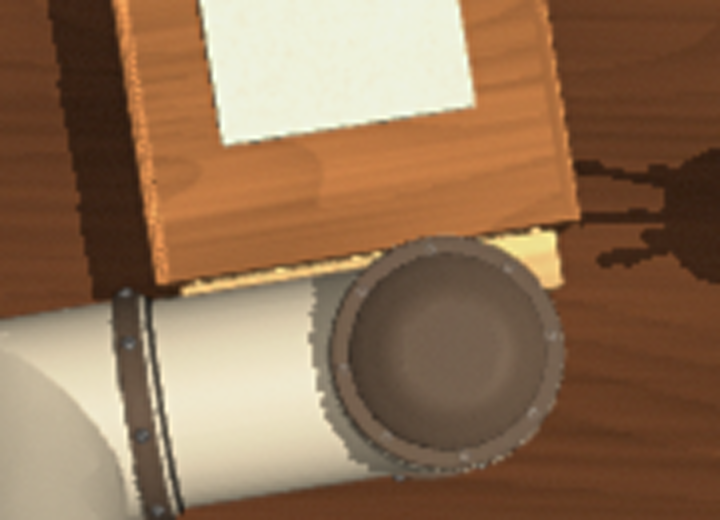

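The arm hides most of the front; the pale panel edge is visible around (540,260) in the crop, ahead of the hand. Next I approach it slowly.

Request:
send_rows:
  rows:
    - [[0.2,0,0,0,0,0],[0.2,0,0,0,0,0],[0.1,0,0,0,0,0],[0,0,0,0,0,0],[0,0,0,0,0,0]]

```text
t: 3.9
tool_pos: [0.5817, -0.0541, 0.0227]
orientation: [-0.0, 0.996, 0.091, -0.0]
ft_force: [-0.6, -0.0, -0.9]
grip_width: -0.0002
finger_force: 0.0
```

Request:
send_rows:
  rows:
    - [[0.01,0,0,0,0,0],[0.01,0,0,0,0,0],[0.01,0,0,0,0,0],[0.01,0,0,0,0,0],[0.01,0,0,0,0,0],[0,0,0,0,0,0]]

```text
t: 4.5
tool_pos: [0.5843, -0.0536, 0.0228]
orientation: [-0.0, 0.996, 0.091, 0.0]
ft_force: [0.2, -0.3, 1.2]
grip_width: 0.0002
finger_force: 0.0
```

Request:
send_rows:
  rows:
    - [[0.01,0,0,0,0,0],[0.01,0,0,0,0,0],[0.01,0,0,0,0,0],[0.01,0,0,0,0,0],[0,0,0,0,0,0]]

```text
t: 5.0
tool_pos: [0.5863, -0.0532, 0.0228]
orientation: [-0.0, 0.996, 0.091, 0.0]
ft_force: [1.3, 0.0, -0.3]
grip_width: -0.0001
finger_force: 0.0
```

Request:
send_rows:
  rows:
    - [[0.01,0,0,0,0,0],[0.01,0,0,0,0,0],[0.01,0,0,0,0,0],[0.01,0,0,0,0,0],[0,0,0,0,0,0]]

```text
t: 5.5
tool_pos: [0.5871, -0.0531, 0.0226]
orientation: [0.0, 0.996, 0.091, -0.001]
ft_force: [-5.2, -1.1, 1.9]
grip_width: 0.0003
finger_force: 0.0
```

Request:
send_rows:
  rows:
    - [[0.01,0,0,0,0,0],[0.01,0,0,0,0,0],[0,0,0,0,0,0]]

```text
t: 5.8
tool_pos: [0.5879, -0.053, 0.0226]
orientation: [0.0, 0.996, 0.091, -0.001]
ft_force: [-5.5, -0.5, 3.8]
grip_width: 0.0004
finger_force: 0.0
```

Request:
send_rows:
  rows:
    - [[0.01,0,0,0,0,0],[0.01,0,0,0,0,0],[0,0,0,0,0,0]]

```text
t: 6.1
tool_pos: [0.5888, -0.0528, 0.0226]
orientation: [0.0, 0.996, 0.091, -0.001]
ft_force: [-4.9, -1.1, 3.4]
grip_width: -0.0001
finger_force: 0.0
```

Request:
send_rows:
  rows:
    - [[0.01,0,0,0,0,0],[0.01,0,0,0,0,0],[0.01,0,0,0,0,0],[0.01,0,0,0,0,0],[0,0,0,0,0,0]]

```text
t: 6.6
tool_pos: [0.5908, -0.0524, 0.0226]
orientation: [0.0, 0.996, 0.091, -0.001]
ft_force: [-4.3, -0.8, 3.5]
grip_width: 0.0002
finger_force: 0.0
```

Request:
send_rows:
  rows:
    - [[0.01,0,0,0,0,0],[0.01,0,0,0,0,0],[0,0,0,0,0,0]]

```text
t: 6.9
tool_pos: [0.5917, -0.0523, 0.0226]
orientation: [0.0, 0.996, 0.091, -0.001]
ft_force: [-5.3, -0.6, 3.2]
grip_width: 0.0002
finger_force: 0.0
```

Request:
send_rows:
  rows:
    - [[0.01,0,0,0,0,0],[0.01,0,0,0,0,0],[0,0,0,0,0,0]]

```text
t: 7.2
tool_pos: [0.5927, -0.0521, 0.0226]
orientation: [0.0, 0.996, 0.091, -0.001]
ft_force: [-5.2, -0.4, 3.2]
grip_width: -0.0003
finger_force: 0.0
```

Request:
send_rows:
  rows:
    - [[0.01,0,0,0,0,0],[0.01,0,0,0,0,0],[0,0,0,0,0,0]]

```text
t: 7.5
tool_pos: [0.5937, -0.0519, 0.0226]
orientation: [0.0, 0.996, 0.091, -0.001]
ft_force: [-5.2, -0.4, 4.2]
grip_width: -0.0002
finger_force: 0.0
```

Request:
send_rows:
  rows:
    - [[0.01,0,0,0,0,0],[0.01,0,0,0,0,0],[0,0,0,0,0,0]]

```text
t: 7.8
tool_pos: [0.5947, -0.0517, 0.0226]
orientation: [0.0, 0.996, 0.091, -0.001]
ft_force: [-4.9, -0.5, 3.8]
grip_width: -0.0003
finger_force: 0.0
```

Request:
send_rows:
  rows:
    - [[0.01,0,0,0,0,0],[0.01,0,0,0,0,0],[0,0,0,0,0,0]]

```text
t: 8.1
tool_pos: [0.5957, -0.0515, 0.0226]
orientation: [0.0, 0.996, 0.091, -0.001]
ft_force: [-5.6, -0.4, 4.0]
grip_width: 0.0001
finger_force: 0.0
```

Request:
send_rows:
  rows:
    - [[0.01,0,0,0,0,0],[0.01,0,0,0,0,0],[0,0,0,0,0,0]]

```text
t: 8.4
tool_pos: [0.5966, -0.0514, 0.0226]
orientation: [0.0, 0.996, 0.091, -0.001]
ft_force: [-6.4, -1.0, 3.6]
grip_width: -0.0002
finger_force: 0.0
```

Request:
send_rows:
  rows:
    - [[0.01,0,0,0,0,0],[0.01,0,0,0,0,0],[0,0,0,0,0,0]]

```text
t: 8.7
tool_pos: [0.5976, -0.0512, 0.0226]
orientation: [0.0, 0.996, 0.091, -0.001]
ft_force: [-5.8, -0.3, 2.4]
grip_width: 0.0001
finger_force: 0.0
```

Request:
send_rows:
  rows:
    - [[0.01,0,0,0,0,0],[0.01,0,0,0,0,0],[0,0,0,0,0,0]]

```text
t: 9.0
tool_pos: [0.5986, -0.051, 0.0226]
orientation: [0.0, 0.996, 0.091, -0.001]
ft_force: [-5.4, -1.3, 2.9]
grip_width: 0.0002
finger_force: 0.0
```

Request:
send_rows:
  rows:
    - [[0.01,0,0,0,0,0],[0.01,0,0,0,0,0],[0,0,0,0,0,0]]

```text
t: 9.3
tool_pos: [0.5996, -0.0508, 0.0226]
orientation: [0.0, 0.996, 0.091, -0.001]
ft_force: [-5.3, 0.0, 3.9]
grip_width: -0.0004
finger_force: 0.0
```

Request:
send_rows:
  rows:
    - [[0.01,0,0,0,0,0],[0.01,0,0,0,0,0],[0,0,0,0,0,0]]

```text
t: 9.6
tool_pos: [0.6005, -0.0507, 0.0226]
orientation: [0.0, 0.996, 0.091, -0.002]
ft_force: [-5.9, -1.2, 3.8]
grip_width: -0.0002
finger_force: 0.0
```

Request:
send_rows:
  rows:
    - [[0.01,0,0,0,0,0],[0.01,0,0,0,0,0],[0,0,0,0,0,0]]

```text
t: 9.9
tool_pos: [0.6014, -0.0505, 0.0226]
orientation: [0.0, 0.996, 0.091, -0.002]
ft_force: [-5.9, -0.6, 3.6]
grip_width: 0.0001
finger_force: 0.0
```

Request:
send_rows:
  rows:
    - [[0.01,0,0,0,0,0],[0.01,0,0,0,0,0],[0,0,0,0,0,0]]

```text
t: 10.2
tool_pos: [0.6022, -0.0504, 0.0226]
orientation: [0.0, 0.996, 0.091, -0.002]
ft_force: [-5.5, -0.4, 4.3]
grip_width: -0.0002
finger_force: 0.0
```

Request:
send_rows:
  rows:
    - [[0.01,0,0,0,0,0],[0,0,0,0,0,0]]

```text
t: 10.4
tool_pos: [0.6023, -0.0503, 0.0226]
orientation: [0.0, 0.996, 0.091, -0.002]
ft_force: [-6.6, -0.5, 4.1]
grip_width: -0.0
finger_force: 0.0
```

Request:
send_rows:
  rows:
    - [[0.01,0,0,0,0,0],[0,0,0,0,0,0]]

```text
t: 10.6
tool_pos: [0.6025, -0.0503, 0.0225]
orientation: [0.0, 0.996, 0.091, -0.003]
ft_force: [-6.7, -1.0, 4.6]
grip_width: -0.0001
finger_force: 0.0
```

Request:
send_rows:
  rows:
    - [[0.01,0,0,0,0,0],[0,0,0,0,0,0]]

```text
t: 10.8
tool_pos: [0.6026, -0.0503, 0.0225]
orientation: [0.0, 0.996, 0.091, -0.003]
ft_force: [-8.7, -0.6, 5.9]
grip_width: 0.0002
finger_force: 0.0
```

The force passes 10 N in total and motion has stalled, so the latch has bottomed out. I let go and back off.

Request:
send_rows:
  rows:
    - [[-0.2,0,0,0,0,0],[-0.6,0,0,0,0,0],[-0.8,0,0,0,0,0],[-0.8,0,0,0,0,0],[-0.4,0,0,0,0,0],[0,0,-0.9,0,0,0],[0,0,-0.9,0,0,0],[0,0,-0.9,0,0,0],[0,-0.5,-0.8,0,0,0],[0,-0.9,0,0,0,0]]
  fingers: 100

```text
t: 11.8
tool_pos: [0.4601, -0.0056, 0.2044]
orientation: [-0.001, 0.996, 0.09, 0.009]
ft_force: [0.5, 1.4, -0.9]
grip_width: 0.0855
finger_force: 0.0
```

```bash
python3 - <<'E'
from h import *
go(.4449,.3295,.2,True)
im=get_image("top"); cv2.imwrite("pics/b.png",im[:,:,::-1])
E
```

```text
t 11.8 d units [ 0.9   -6.648  0.106] turn z units -0.007 tilt [ 0.0178  0.0036 -0.9998] chest pos [-0.1581  0.0708  0.2044] F [ 0.77  1.28 -0.93] j [ 0.34  0.12 -0.43  0.   -1.    1.41]
```

View pics/b.png

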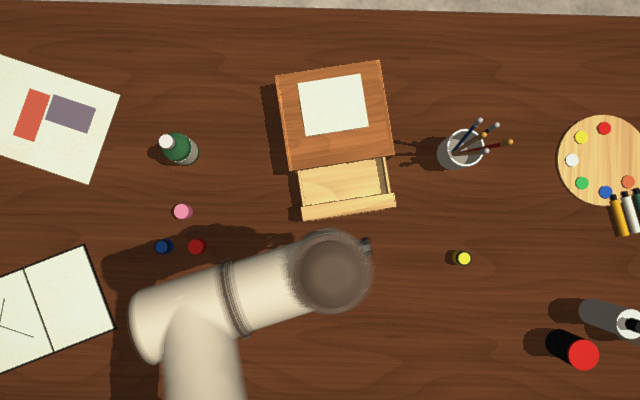

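The drawer is ajar, with its panel edge from (303,220) to (395,206). The pots and other bystanders haven't moved. Next I go over the blue pot with a part opening, so the fingers clear the red pot.

Request:
send_rows:
  rows:
    - [[0.13,-0.9,0,0,0,0],[0.13,-0.9,0,0,0,0],[0.13,-0.9,0,0,0,0],[0.13,-0.9,0,0,0,0],[0.13,-0.9,0,0,0,0],[0.13,-0.9,0,0,0,0],[0.1,-0.8,0,0,0,0],[0,-0.3,0,0,0,0],[0,0,0,0,0,0],[0,0,0,0,0,0]]
  fingers: 65

```text
t: 12.85
tool_pos: [0.4391, 0.321, 0.1976]
orientation: [-0.0, 0.996, 0.091, 0.0]
ft_force: [0.7, 0.7, -0.1]
grip_width: 0.0557
finger_force: 0.0
```

```bash
cat >> h.py <<'E'
def wcast(px,z,s):
    c=get_calibration("wrist");K=c["camera_matrix"];T=c["tool_from_camera"];q=rot(s["orientation"])
    d=(np.array(px)-K[:2,2])/K[0,0];r=np.hypot(*d);v=np.r_[d/r*np.sin(r),np.cos(r)]
    v=q.apply(T[:3,:3]@v);o=s["tool_pos"]+q.apply(T[:3,3]);return o+v*(z-o[2])/v[2]
E
python3 - <<'E'
from h import *
go(.4449,.3295,.2,True)
s=observe(); im=get_image("wrist"); cv2.imwrite("pics/c.png",im[:,:,::-1])
c=blob(im,(100,150,140),(125,255,255)); m=cv2.moments(c); p=(m['m10']/m['m00'],m['m01']/m['m00']); print(p,cv2.contourArea(c),wcast(p,.034,s))
E
```

```text
t 12.85 d units [ 0.145 -0.146 -0.048] turn z units 0.018 tilt [ 1.e-04  3.e-04 -1.e+00] chest pos [-0.12    0.3959  0.1976] F [ 0.78  0.54 -0.07] j [ 0.93  0.28 -0.24 -0.   -1.05  0.82]
(308.0766509433962, 183.79559748427673) 424.0 [0.44579522 0.33157975 0.034     ]
```

View pics/c.png

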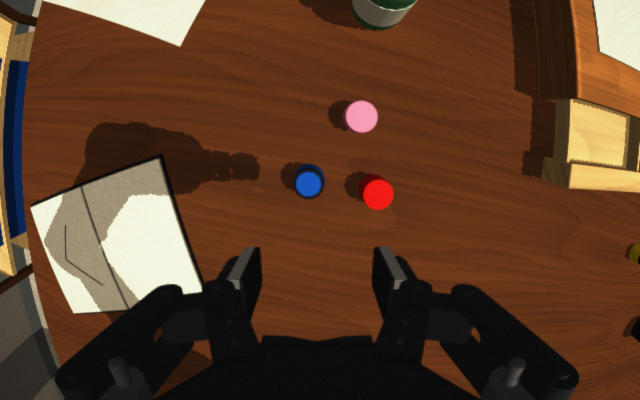

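The wrist view shows the blue lid at (308,184) with its black rim, and red at (378,194). All three cameras agree on the position to about 2 mm.

Request:
send_rows:
  rows:
    - [[0.16,-0.165,0.4,0,0,0],[0,0,0.8,0,0,0],[0,0,0.8,0,0,0],[0,0,0.7,0,0,0],[0,0,0.5,0,0,0],[0,0,0.4,0,0,0],[0,0,0.2,0,0,0],[0,0,0.04,0,0,0],[0,0,0,0,0,0],[0,0,0,0,0,0]]

```text
t: 13.9
tool_pos: [0.4463, 0.3313, 0.0071]
orientation: [-0.001, 0.996, 0.091, 0.001]
ft_force: [0.0, 1.0, 0.5]
grip_width: 0.0557
finger_force: 0.0
```

```bash
python3 -c "
from h import *
go(.4455,.3305,.003,True)"
```

```text
t 13.9 d units [-0.019  0.014  0.082] turn z units 0.015 tilt [ 0.0017  0.002  -1.    ] chest pos [-0.1111  0.4047  0.0071] F [0.2  0.96 0.52] j [ 0.93  0.53 -0.42  0.   -0.62  0.82]
```

Request:
send_rows:
  rows:
    - [[-0.01,0.01,0.04,0,0,0],[0,0,0.04,0,0,0],[0,0,0,0,0,0]]

```text
t: 14.2
tool_pos: [0.4451, 0.3303, 0.0019]
orientation: [-0.0, 0.996, 0.091, 0.0]
ft_force: [-0.2, -0.5, -0.8]
grip_width: 0.0555
finger_force: 0.0
```

Request:
send_rows:
  rows:
    - [[0,0,0,0,0,0],[0,0,0,0,0,0],[0,0,0,0,0,0],[0,0,0,0,0,0],[0,0,0,0,0,0],[0,0,0,0,0,0]]
  fingers: 0
  squeeze: 25

```text
t: 14.8
tool_pos: [0.4452, 0.3304, 0.002]
orientation: [-0.0, 0.996, 0.091, 0.0]
ft_force: [-1.4, 0.4, 3.4]
grip_width: 0.0327
finger_force: 25.1
```

Request:
send_rows:
  rows:
    - [[0,0,-0.1,0,0,0],[0,0,-0.4,0,0,0],[0,0,-0.8,0,0,0],[0,0,-0.8,0,0,0],[0,0,-0.6,0,0,0],[0,0,-0.2,0,0,0],[0,0,0,0,0,0]]

```text
t: 15.5
tool_pos: [0.4455, 0.3307, 0.148]
orientation: [-0.001, 0.996, 0.091, 0.001]
ft_force: [-0.5, -0.0, -1.2]
grip_width: 0.0331
finger_force: 25.1
```

```bash
python3 - <<'E'
from h import *
go(-.035,0,.15)
s=observe(); im=get_image("wrist"); cv2.imwrite("pics/d.png",im[:,:,::-1])
E
```

```text
t 15.5 d units [ 1.528  8.087 -0.054] turn z units 0.014 tilt [ 0.0017  0.0025 -1.    ] chest pos [-0.112   0.4043  0.148 ] F [-0.49  0.08 -1.23] j [ 0.93  0.34 -0.29 -0.   -0.94  0.82]
```

View pics/d.png

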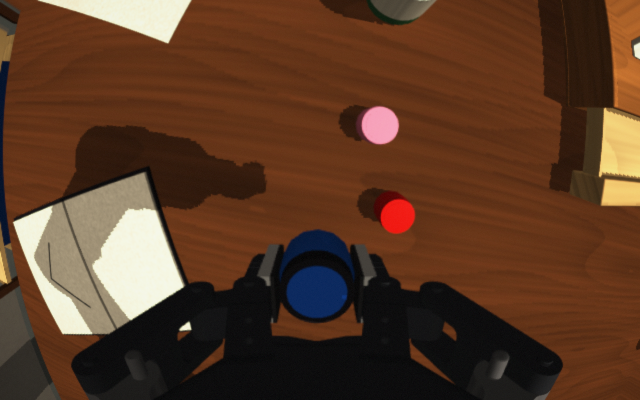

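The pot hangs upright between the pads at (317,290). I carry it over the drawer.

Request:
send_rows:
  rows:
    - [[0,0.5,0,0,0,0],[0,0.9,0,0,0,0],[0,0.9,0,0,0,0],[0,0.9,0,0,0,0],[0.2,0.9,0,0,0,0],[0.2,0.9,0,0,0,0],[0.2,0.9,0,0,0,0],[0.3,0.9,0,0,0,0],[0.3,0.8,0,0,0,0],[0.3,0.4,0,0,0,0]]

```text
t: 16.55
tool_pos: [0.5908, -0.0527, 0.1437]
orientation: [0.0, 0.996, 0.089, -0.003]
ft_force: [-0.6, 0.6, -0.3]
grip_width: 0.0334
finger_force: 25.1
```

Request:
send_rows:
  rows:
    - [[0,0.1,0,0,0,0],[0,0,0,0,0,0],[0,0,0,0,0,0]]

```text
t: 16.85
tool_pos: [0.5912, -0.0539, 0.1453]
orientation: [-0.0, 0.996, 0.091, -0.002]
ft_force: [-0.1, -0.5, -0.4]
grip_width: 0.0331
finger_force: 25.1
```

```bash
python3 - <<'E'
from h import *
go(-.036,0,.032)
p=cast("top",[[303,220],[395.5,206]],.064); print(C.inv().apply(p-O))
s=observe(); im=get_image("wrist"); cv2.imwrite("pics/e.png",im[:,:,::-1])
E
```

```text
t 16.85 d units [ 0.045 -0.004  2.266] turn z units 0.019 tilt [-3.2e-03 -1.0e-04 -1.0e+00] chest pos [-0.0379 -0.0002  0.1453] F [-0.16 -0.44 -0.43] j [ 0.18  0.41 -0.19 -0.   -0.98  1.57]
[[-0.10311307  0.09691148  0.064     ]
 [-0.10343247 -0.09558439  0.064     ]]
```

View pics/e.png

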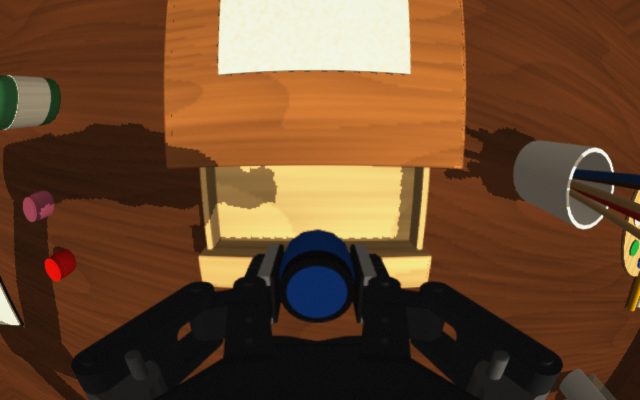

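The drawer is open below, inner opening from (215,165) to (420,245), and the pot is centred over its width. I lower it.

Request:
send_rows:
  rows:
    - [[0.04,0,0.3,0,0,0],[0,0,0.5,0,0,0],[0,0,0.5,0,0,0],[0,0,0.4,0,0,0],[0,0,0.3,0,0,0],[0,0,0.15,0,0,0],[0,0,0.08,0,0,0],[0,0,0,0,0,0],[0,0,0,0,0,0]]

```text
t: 17.8
tool_pos: [0.595, -0.0537, 0.0362]
orientation: [0.0, 0.996, 0.091, 0.001]
ft_force: [0.1, 0.0, 0.1]
grip_width: 0.033
finger_force: 25.1
```

```bash
python3 -c "
from h import *
go(-.036,0,.028)"
```

```text
t 17.8 d units [-0.039 -0.016  0.164] turn z units 0.021 tilt [ 1.6e-03  1.0e-04 -1.0e+00] chest pos [-0.0341 -0.0008  0.0362] F [0.1  0.   0.11] j [ 0.18  0.54 -0.29  0.   -0.74  1.57]
```

Request:
send_rows:
  rows:
    - [[-0.04,0,0.06,0,0,0],[0,0,0.04,0,0,0],[0,0,0.02,0,0,0],[0,0,0,0,0,0],[0,0,0,0,0,0]]

```text
t: 18.3
tool_pos: [0.5926, -0.0544, 0.0293]
orientation: [0.0, 0.996, 0.091, 0.0]
ft_force: [-0.5, -0.2, 0.0]
grip_width: 0.0326
finger_force: 25.1
```

Request:
send_rows:
  rows:
    - [[0,0,0.01,0,0,0],[0,0,0.01,0,0,0],[0,0,0,0,0,0]]

```text
t: 18.6
tool_pos: [0.5924, -0.0544, 0.0282]
orientation: [0.0, 0.996, 0.091, -0.0]
ft_force: [0.3, -0.7, -0.4]
grip_width: 0.0333
finger_force: 25.1
```

Request:
send_rows:
  rows:
    - [[0,0,0,0,0,0],[0,0,0,0,0,0],[0,0,0,0,0,0],[0,0,0,0,0,0],[0,0,-0.1,0,0,0],[0,0,-0.3,0,0,0],[0,0,-0.7,0,0,0],[0,0,-0.8,0,0,0],[-0.5,0,-0.5,0,0,0],[-0.9,0,0,0,0,0]]
  fingers: 65

```text
t: 19.6
tool_pos: [0.5279, -0.0667, 0.1528]
orientation: [0.0, 0.996, 0.092, 0.006]
ft_force: [-0.3, -0.1, -0.2]
grip_width: 0.0555
finger_force: 0.0
```

Request:
send_rows:
  rows:
    - [[-0.8,0,0,0,0,0],[-0.4,0,0,0,0,0],[0,0,0,0,0,0]]
  fingers: 0

```text
t: 19.9
tool_pos: [0.4618, -0.0785, 0.149]
orientation: [-0.0, 0.996, 0.091, -0.0]
ft_force: [0.1, -0.6, -0.1]
grip_width: 0.0122
finger_force: 0.0
```

```bash
python3 - <<'E'
from h import *
go(-.125,0,.022)
s=observe(); im=get_image("wrist"); cv2.imwrite("pics/f.png",im[:,:,::-1])
E
```

```text
t 19.9 d units [ 0.892 -0.022  2.54 ] turn z units 0.009 tilt [-3.e-04  4.e-04 -1.e+00] chest pos [-0.1696 -0.0012  0.149 ] F [-0.03 -0.63 -0.12] j [ 0.18  0.2  -0.48 -0.   -0.89  1.57]
```

View pics/f.png

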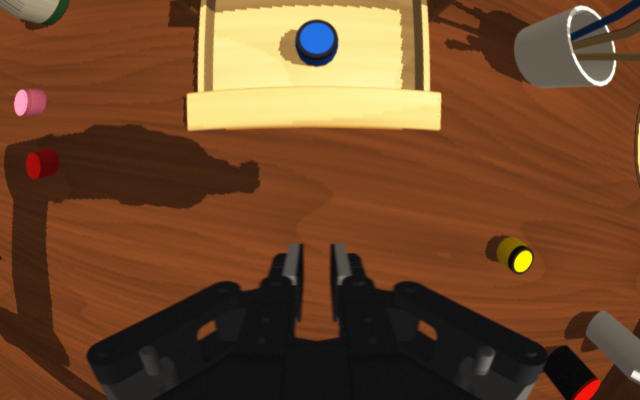

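The pot stands upright in the drawer at (317,40), and the yellow pot is undisturbed at (521,260). I lower the hand to press the front back in.

Request:
send_rows:
  rows:
    - [[0,0,0.5,0,0,0],[0,0,0.8,0,0,0],[0,0,0.7,0,0,0],[0,0,0.4,0,0,0],[0.1,0,0.13,0,0,0],[0.2,0,0,0,0,0],[0.2,0,0,0,0,0],[0.2,0,0,0,0,0],[0,0,0,0,0,0],[0,0,0,0,0,0]]

```text
t: 20.95
tool_pos: [0.4995, -0.0715, 0.0224]
orientation: [-0.0, 0.996, 0.091, 0.001]
ft_force: [-1.2, 0.2, -0.0]
grip_width: -0.0002
finger_force: 0.0
```

Request:
send_rows:
  rows:
    - [[0.02,0,0,0,0,0],[0.02,0,0,0,0,0],[0.02,0,0,0,0,0],[0.02,0,0,0,0,0],[0.02,0,0,0,0,0],[0.02,0,0,0,0,0],[0.02,0,0,0,0,0],[0.02,0,0,0,0,0],[0.02,0,0,0,0,0],[0.02,0,0,0,0,0]]

```text
t: 21.95
tool_pos: [0.509, -0.0698, 0.0218]
orientation: [0.0, 0.996, 0.091, -0.0]
ft_force: [1.2, -0.3, 0.2]
grip_width: -0.0
finger_force: 0.0
```

Request:
send_rows:
  rows:
    - [[0.02,0,0,0,0,0],[0.02,0,0,0,0,0],[0.02,0,0,0,0,0],[0.02,0,0,0,0,0],[0.02,0,0,0,0,0],[0.02,0,0,0,0,0],[0.02,0,0,0,0,0],[0.02,0,0,0,0,0],[0.02,0,0,0,0,0],[0.02,0,0,0,0,0]]

```text
t: 22.95
tool_pos: [0.5179, -0.0682, 0.0214]
orientation: [0.0, 0.996, 0.091, -0.001]
ft_force: [-5.1, -1.0, 0.1]
grip_width: -0.0001
finger_force: 0.0
```

Request:
send_rows:
  rows:
    - [[0.03,0,0,0,0,0],[0.03,0,0,0,0,0],[0.03,0,0,0,0,0],[0.03,0,0,0,0,0],[0.03,0,0,0,0,0],[0.03,0,0,0,0,0],[0.03,0,0,0,0,0],[0.03,0,0,0,0,0],[0.03,0,0,0,0,0],[0.03,0,0,0,0,0]]

```text
t: 23.95
tool_pos: [0.5335, -0.0653, 0.0217]
orientation: [-0.0, 0.996, 0.091, -0.0]
ft_force: [-3.6, -0.1, -1.5]
grip_width: -0.0001
finger_force: 0.0
```

Request:
send_rows:
  rows:
    - [[0.03,0,0,0,0,0],[0.03,0,0,0,0,0],[0.03,0,0,0,0,0],[0.03,0,0,0,0,0],[0.03,0,0,0,0,0],[0.03,0,0,0,0,0],[0.03,0,0,0,0,0],[0.03,0,0,0,0,0],[0.03,0,0,0,0,0],[0.03,0,0,0,0,0]]

```text
t: 24.95
tool_pos: [0.5482, -0.0626, 0.0218]
orientation: [-0.0, 0.996, 0.091, -0.0]
ft_force: [-4.2, -1.6, -1.4]
grip_width: -0.0006
finger_force: 0.0
```

Request:
send_rows:
  rows:
    - [[0.03,0,0,0,0,0],[0.03,0,0,0,0,0],[0.03,0,0,0,0,0],[0.03,0,0,0,0,0],[0.03,0,0,0,0,0],[0.03,0,0,0,0,0],[0.03,0,0,0,0,0],[0.03,0,0,0,0,0],[0.03,0,0,0,0,0],[0.03,0,0,0,0,0]]

```text
t: 25.95
tool_pos: [0.5628, -0.0599, 0.0217]
orientation: [0.0, 0.996, 0.091, -0.0]
ft_force: [-5.3, -1.1, -1.3]
grip_width: 0.0003
finger_force: 0.0
```

Request:
send_rows:
  rows:
    - [[0.03,0,0,0,0,0],[0.03,0,0,0,0,0],[0.03,0,0,0,0,0],[0.03,0,0,0,0,0],[0.03,0,0,0,0,0],[0.03,0,0,0,0,0],[0.03,0,0,0,0,0],[0.03,0,0,0,0,0],[0.03,0,0,0,0,0],[0.03,0,0,0,0,0]]

```text
t: 26.95
tool_pos: [0.5775, -0.0572, 0.0217]
orientation: [0.0, 0.996, 0.091, -0.0]
ft_force: [-6.3, -1.2, -0.7]
grip_width: -0.0001
finger_force: 0.0
```

Request:
send_rows:
  rows:
    - [[0.02,0,0,0,0,0],[0.02,0,0,0,0,0],[0.02,0,0,0,0,0],[0.02,0,0,0,0,0],[0.02,0,0,0,0,0],[0.02,0,0,0,0,0],[0.02,0,0,0,0,0],[0.02,0,0,0,0,0],[0.02,0,0,0,0,0],[0,0,0,0,0,0]]

```text
t: 27.95
tool_pos: [0.5865, -0.0555, 0.0217]
orientation: [0.0, 0.996, 0.091, -0.0]
ft_force: [-6.5, -1.6, -1.8]
grip_width: -0.0003
finger_force: 0.0
```

Request:
send_rows:
  rows:
    - [[0.01,0,0,0,0,0],[0.01,0,0,0,0,0],[0.01,0,0,0,0,0],[0.01,0,0,0,0,0],[0.01,0,0,0,0,0],[0.01,0,0,0,0,0],[0.01,0,0,0,0,0],[0.01,0,0,0,0,0],[0,0,0,0,0,0]]

```text
t: 28.85
tool_pos: [0.5903, -0.0548, 0.0217]
orientation: [0.0, 0.996, 0.091, -0.0]
ft_force: [-4.3, -1.2, -1.2]
grip_width: -0.0001
finger_force: 0.0
```

Request:
send_rows:
  rows:
    - [[0.01,0,0,0,0,0],[0.01,0,0,0,0,0],[0,0,0,0,0,0]]

```text
t: 29.15
tool_pos: [0.5913, -0.0546, 0.0217]
orientation: [0.0, 0.996, 0.091, -0.0]
ft_force: [-4.9, -1.4, -1.1]
grip_width: 0.0002
finger_force: 0.0
```

Request:
send_rows:
  rows:
    - [[0.01,0,0,0,0,0],[0.01,0,0,0,0,0],[0,0,0,0,0,0]]

```text
t: 29.45
tool_pos: [0.5923, -0.0544, 0.0217]
orientation: [0.0, 0.996, 0.091, -0.0]
ft_force: [-6.5, -1.9, -1.9]
grip_width: -0.0002
finger_force: 0.0
```

Request:
send_rows:
  rows:
    - [[0.01,0,0,0,0,0],[0.01,0,0,0,0,0],[0,0,0,0,0,0]]

```text
t: 29.75
tool_pos: [0.5932, -0.0542, 0.0217]
orientation: [0.0, 0.996, 0.091, -0.0]
ft_force: [-5.8, -1.1, -1.4]
grip_width: 0.0001
finger_force: 0.0
```

Request:
send_rows:
  rows:
    - [[0.01,0,0,0,0,0],[0.01,0,0,0,0,0],[0,0,0,0,0,0]]

```text
t: 30.05
tool_pos: [0.5942, -0.0541, 0.0217]
orientation: [0.0, 0.996, 0.091, -0.0]
ft_force: [-5.8, -1.1, -1.2]
grip_width: 0.0001
finger_force: 0.0
```

Request:
send_rows:
  rows:
    - [[0.01,0,0,0,0,0],[0.01,0,0,0,0,0],[0,0,0,0,0,0]]

```text
t: 30.35
tool_pos: [0.5952, -0.0539, 0.0217]
orientation: [0.0, 0.996, 0.091, -0.0]
ft_force: [-4.9, -0.9, -2.2]
grip_width: 0.0001
finger_force: 0.0
```

Request:
send_rows:
  rows:
    - [[0.01,0,0,0,0,0],[0.01,0,0,0,0,0],[0,0,0,0,0,0]]

```text
t: 30.65
tool_pos: [0.5962, -0.0537, 0.0217]
orientation: [0.0, 0.996, 0.091, -0.0]
ft_force: [-5.8, -1.4, -1.2]
grip_width: 0.0001
finger_force: 0.0
```

Request:
send_rows:
  rows:
    - [[0.01,0,0,0,0,0],[0.01,0,0,0,0,0],[0,0,0,0,0,0]]

```text
t: 30.95
tool_pos: [0.5971, -0.0535, 0.0217]
orientation: [0.0, 0.996, 0.091, -0.0]
ft_force: [-4.9, -0.4, -0.5]
grip_width: -0.0002
finger_force: 0.0
```

Request:
send_rows:
  rows:
    - [[0.01,0,0,0,0,0],[0.01,0,0,0,0,0],[0,0,0,0,0,0]]

```text
t: 31.25
tool_pos: [0.5981, -0.0533, 0.0217]
orientation: [0.0, 0.996, 0.091, -0.0]
ft_force: [-5.8, -1.2, -1.4]
grip_width: -0.0002
finger_force: 0.0
```

Request:
send_rows:
  rows:
    - [[0.01,0,0,0,0,0],[0.01,0,0,0,0,0],[0,0,0,0,0,0]]

```text
t: 31.55
tool_pos: [0.5991, -0.0532, 0.0217]
orientation: [0.0, 0.996, 0.091, -0.0]
ft_force: [-5.8, -0.8, -1.6]
grip_width: 0.0
finger_force: 0.0
```

Request:
send_rows:
  rows:
    - [[0.01,0,0,0,0,0],[0.01,0,0,0,0,0],[0,0,0,0,0,0]]

```text
t: 31.85
tool_pos: [0.6, -0.053, 0.0216]
orientation: [0.0, 0.996, 0.091, -0.001]
ft_force: [-6.5, -0.9, -1.3]
grip_width: -0.0002
finger_force: 0.0
```

Request:
send_rows:
  rows:
    - [[0.01,0,0,0,0,0],[0.01,0,0,0,0,0],[0,0,0,0,0,0]]

```text
t: 32.15
tool_pos: [0.6009, -0.0528, 0.0217]
orientation: [0.0, 0.996, 0.091, -0.001]
ft_force: [-6.5, -0.5, 0.1]
grip_width: 0.0003
finger_force: 0.0
```

Request:
send_rows:
  rows:
    - [[0.01,0,0,0,0,0],[0.01,0,0,0,0,0],[0,0,0,0,0,0]]

```text
t: 32.45
tool_pos: [0.6016, -0.0527, 0.0216]
orientation: [0.0, 0.996, 0.091, -0.001]
ft_force: [-5.8, -0.8, -1.2]
grip_width: -0.0002
finger_force: 0.0
```

Request:
send_rows:
  rows:
    - [[0.01,0,0,0,0,0],[0.01,0,0,0,0,0],[0,0,0,0,0,0]]

```text
t: 32.75
tool_pos: [0.602, -0.0526, 0.0215]
orientation: [0.0, 0.996, 0.091, -0.002]
ft_force: [-7.3, -1.3, 0.0]
grip_width: 0.0004
finger_force: 0.0
```

Request:
send_rows:
  rows:
    - [[0.01,0,0,0,0,0],[0,0,0,0,0,0]]

```text
t: 32.95
tool_pos: [0.6021, -0.0526, 0.0215]
orientation: [0.0, 0.996, 0.091, -0.002]
ft_force: [-8.3, -1.9, 0.7]
grip_width: 0.0001
finger_force: 0.0
```

Request:
send_rows:
  rows:
    - [[0.01,0,0,0,0,0],[0,0,0,0,0,0]]

```text
t: 33.15
tool_pos: [0.6023, -0.0526, 0.0215]
orientation: [0.0, 0.996, 0.091, -0.002]
ft_force: [-8.6, -0.6, 1.8]
grip_width: -0.0
finger_force: 0.0
```

Request:
send_rows:
  rows:
    - [[0.01,0,0,0,0,0],[0,0,0,0,0,0]]

```text
t: 33.35
tool_pos: [0.6025, -0.0526, 0.0215]
orientation: [0.0, 0.996, 0.091, -0.003]
ft_force: [-9.3, -2.7, 1.3]
grip_width: 0.0001
finger_force: 0.0
```

Request:
send_rows:
  rows:
    - [[0.005,0,0,0,0,0],[0,0,0,0,0,0]]

```text
t: 33.55
tool_pos: [0.6025, -0.0526, 0.0214]
orientation: [0.0, 0.996, 0.091, -0.003]
ft_force: [-10.6, -1.3, 0.9]
grip_width: -0.0004
finger_force: 0.0
```

The force passed 10 N, so I let go: gently at first, then back more than 80 mm.

Request:
send_rows:
  rows:
    - [[-0.1,0,0,0,0,0],[-0.1,0,0,0,0,0],[-0.2,0,0,0,0,0],[-0.6,0,0,0,0,0],[-0.8,0,0,0,0,0],[-0.6,0,0,0,0,0],[-0.3,0,-0.3,0,0,0],[0,0,-0.9,0,0,0],[0,0,-0.9,0,0,0],[0,-0.3,-0.3,0,0,0]]

```text
t: 34.55
tool_pos: [0.4751, -0.0617, 0.1482]
orientation: [0.0, 0.996, 0.091, 0.009]
ft_force: [0.4, -0.1, -0.6]
grip_width: -0.0
finger_force: 0.0
```

```bash
python3 - <<'E'
from h import *
im=get_image("top"); w=get_image("wrist")
W=np.zeros((600,800,3),np.uint8); W[:400,:640]=w; W[400:590,160:480]=im[50:240,160:480]
cv2.imwrite("pics/g.png",W[:,:,::-1]); go(0,0,0)
E
```

```text
t 34.65 d units [3.046 0.299 2.976] turn z units 0.04 tilt [ 0.0146  0.002  -0.9999] chest pos [-0.1545  0.0144  0.1465] F [ 0.26 -0.53  0.14] j [ 0.22  0.21 -0.48  0.   -0.87  1.54]
```

View pics/g.png

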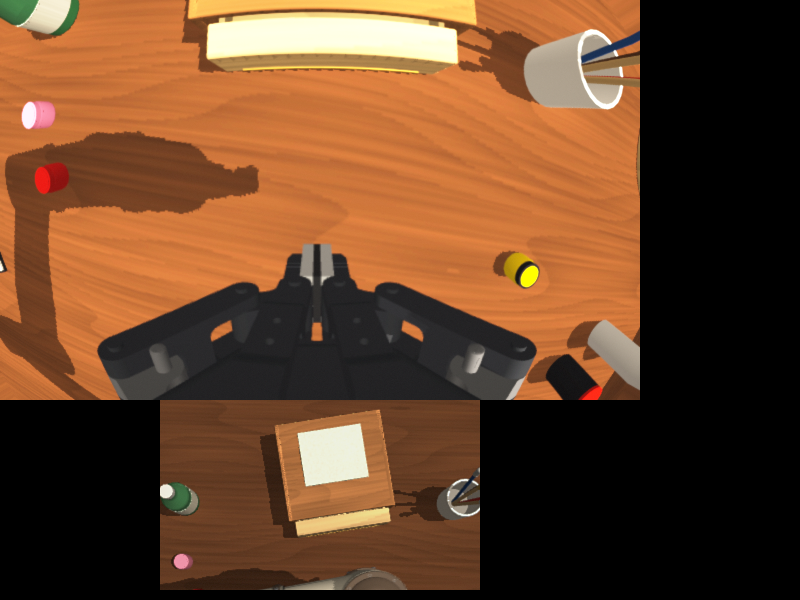

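The front sits back at its latched place: its lower edge in the top inset is at about (297,536), which is (297,186) in the full image. Bottle, jar and yellow pot are where they were. I settle, check that the drawer holds, and hand in.

Request:
send_rows:
  rows:
    - [[0,0,0,0,0,0],[0,0,0,0,0,0],[0,0,0,0,0,0],[0,0,0,0,0,0],[0,0,0,0,0,0],[0,0,0,0,0,0],[0,0,0,0,0,0],[0,0,0,0,0,0]]

```text
t: 35.45
tool_pos: [0.4696, -0.0619, 0.1418]
orientation: [0.0, 0.996, 0.091, -0.0]
ft_force: [0.3, 0.0, 0.4]
grip_width: 0.0002
finger_force: 0.0
```

```bash
python3 - <<'E'
from h import *
a=cv2.imread("pics/top0.png")[:,:,::-1]; b=get_image("top")
d=np.abs(a.astype(int)-b).max(2)[150:205,285:400]; print("changed px round the front:",(d>40).sum())
if (d>40).sum()<60: print(hand_in())
E
```

```text
changed px round the front: 1
the job is handed in; nothing more can be done
None
```

The blue pot was standing upright in the drawer before it was shut, the front is pressed back in and stays latched, the yellow pot, bottle and jar were not moved, and the job was handed in at about 35.5 s (no verdict came back).

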